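Centre the chocolate egg on its display stand

TASK

Two small chocolate eggs are on show on round wooden stands, but one of them stands off-centre, near the edge of its stand. Centre that egg with light taps or pushes low on its foot, so that the foot stands wholly inside the ring inlaid in the stand's top; it tips easily, so keep it upright, and never pinch, shove hard or lift it. Leave the other egg and everything else on the counter alone.

Things in the scene. Friction and masses are not known exactly. Their poses are not given: they have to be found in the camera images.
- egg: The off-centre chocolate egg: one rigid loose solid, 50 to 100 g, 53 mm tall, round about z (up). Origin: centre of its underside, a flat of only 30 mm diameter. Its foot, 4 to 12 mm up, is a disc of 44 mm diameter, the widest part: tap there. The egg above is 33 mm across, widest 29 mm up, with a pale band. Pushed at the foot it slides and stops with the push; pushed higher it may tip over.
- stand_top (a point): Centre of the top face of the stand under the off-centre egg: fixed, round, wooden, its flat top 96 mm in diameter, 50 mm above the counter; z up. A thin dark ring of 56 mm inner, 60 mm outer diameter is inlaid flush about this point: the foot is wholly inside when the egg is within 6 mm of this point. The egg starts 16 to 24 mm off it, in any direction.
- other_egg: An egg exactly like the first, already centred on the other stand; to be left alone. Origin: centre of its underside.
- other_stand_top (a point): Centre of the top face of the other stand, which is exactly like the first, about 160 to 310 mm from it.
- bar_piece: Bystander: piece of bare chocolate bar lying flat, 48x48x10 mm; origin at the centre of its underside.
- spool: Bystander: ribbon spool lying flat, 61 mm diameter, 20 mm high; origin at the centre of its underside.
- cup: Bystander: small white cup with an ear, 60x77x52 mm; origin at its underside.
- dish: Bystander: white dish of cocoa beans, 68 mm diameter, 42 mm high; origin at the centre of its underside.
- choc_box: Bystander: flat cardboard chocolate box, 68x160x40 mm, the long side along its y; origin at the centre of its underside.
Mind the look-alikes: they are no part of the job. Leave any orange or purple look-alike of the egg alone.

How it is judged (in metres and radians):
At the end, for the whole second after the job is handed in: The egg that was off-centre stands upright (within 0.08 rad) and at rest (slower than 10 mm/s) on its stand, its centre within 6 mm of the centre of the stand's top; the other egg still stands upright within 6 mm of the centre of its own stand (horizontal distance between egg and stand_top below 0.006 m and angle between each of egg, other_egg's own z axis and vertical below 0.08 rad and z of egg in the frame of stand_top between -0.004 and 0.004 m and linear speed of egg below 0.01 m/s and horizontal distance between other_egg and other_stand_top below 0.006 m and z of other_egg in the frame of other_stand_top between -0.004 and 0.004 m); the robot touches nothing.
It fails at once if the egg tips by more than 0.4 rad or falls (angle between egg's own z axis and vertical above 0.4 rad).
It fails at once if the egg is lifted (its underside's centre more than 8 mm above the stand's top) or leaves the stand (z of egg in the frame of stand_top above 0.008 m or z of egg in the frame of stand_top below -0.008 m).
It fails at once if the egg is pinched or shoved hard (more than 15 N from the fingers or the arm) (contact force between any of the fingers, the arm and egg above 15 N).
It fails at once if the other egg is moved by more than 4 mm (distance of other_egg from where it was at the start of the episode above 0.004 m).
It fails at once if a bystander is moved by more than 10 mm (distance of any of bar_piece, spool, cup, dish, choc_box from where it was at the start of the episode above 0.01 m).
It also fails if it takes over 38 s, if anything falls off the work surface, if the arm or the gripper's body presses on something with over 40 N, if the wrist force passes 120 N, or if a joint passes its speed limit or range.

ROBOT

A 6-joint arm with a two-finger parallel gripper is mounted at the origin on a cart in front of the work surface, level with it; the furniture and walls round the work are solid. World frame = base frame: x ahead of the robot, y to its left, z up, the work surface at z = 0. Lengths are in m, angles in degrees, forces in N, time in s.
With the tool pointing down it reaches from about 0.3 to 0.775 m from the base axis. Payload 14.6 kg.
Tool frame: the origin (TCP) lies at the very end of the fingers, on their centre line; the grasp point (between the pads) lies 19 mm behind it; z points along the fingers, y is the line along which they close (so a half turn about z gives the same grasp; the last joint's range is limited). The gripper opens to 85 mm and grips with 20 to 120 N. Pads are 22 mm wide; open, the fingers measure 114 mm over their backs; the gripper's body (76 mm by 85 mm) begins 54 mm behind the grasp point. The pads swing forward as they close: fully open they stand 13 mm farther back than shut.
Start: joints at [-76.811, 17.183, 87.147, -0, 75.671, -3.816], TCP at [0.161, -0.526, 0.231] pointing down, gripper open.
Joint ranges: [-173.82, 173.82], [-45.26, 126.66], [13.44, 144.39], [-59.66, 239.66], [0, 175.72], [-146.38, 146.38]. Speed limits (degrees/s): [127.2, 127.2, 147.25, 180, 180, 180].

INTERFACE

Orientations are given as a 3x3 rotation matrix whose columns are the frame's x, y, z axes.
In Python, from station import r gives the robot as it stands.
- The arm moves only by the shell command python3 -m creep 'ROWS' [FORCE]. ROWS is JSON, a list of rows, each a list of 7 numbers: the shift along the tool's x, y, z in cm, then the turn, a rotation vector about the tool's x, y, z in degrees, then the finger opening in cm, from 0 to 8.54. A call has 1 to 5 rows; each row is the pose to reach, as a shift and turn from the pose commanded when the call began, along the tool's axes at that moment; what a row does not reach only later rows make up. A row lasts 1/8 s, in which the tool goes at most 62.5 mm and 10.7 degrees, less where a joint would pass 70% of its speed; a pose out of reach is approached as far as the arm can. A call with a gripper value outside its range is refused whole. The fingers move at their own pace and stop on an object; FORCE is the grip in N (left out, the last holds). Time passes only in rows, so rows that repeat a pose let the fingers close. It gives the time, the measured TCP pose, the force, the opening and the grip force at its end, in the units of the state.
- r.observe(): the state, without advancing time (a new reading comes with each control period).
- r.read_camera(name): name is "scene" or "top" or "wrist"; returns a dict with "color" (384x512x3 uint8, red, green, blue), "depth" (384x512 float32, m along the optical axis (not along the pixel's ray), 0 where there is no reading), "fx", "fy", "cx", "cy" (pixels), "eye" and "rotation" of the camera in the world. Camera axes: x right, y down, z forward; pixel columns grow to the right and rows downward; lengths in m; the calibration is good to about 2 mm. A picture is of the moment at which its call begins.
- r.hand_in(): hands the job in; it is judged then, once.
The state is a dict: "time_s": time; "joint_positions": joint angles; "qvel": joint speeds; "tau": joint torques, N m; "position": TCP position; "eef_rot": TCP orientation; "force": force on the tool from outside, world axes, zero at the start; "wrist_torque": the same for the moment, N m; "width": finger opening in m; "finger_force": force on a finger pad.
Only numpy, scipy, OpenCV 4.12 (cv2) and the standard library are available. Lean on these libraries where they do the work, as an engineer would, in place of code of your own. Each camera call takes 0.05 s, during which the arm holds its last target. There are 200 camera calls.

## Working session

There is one attempt and no reset: what is moved stays moved. The work goes in short steps, Python scripts to look and compute and a shell command to move; the robot and the scene stay as the last step left them, time stands still between calls to the robot, and variables do not carry over. Pictures are saved under pics/ and viewed, at most 10 in all, crops included, and the job is handed in when it is done.

```bash
mkdir -p pics; ls; python3 - <<'E'
from station import r
import cv2,numpy as np
s=r.observe();print(s['time_s'],s['position'],np.round(s['eef_rot'],3))
for n in('top','scene'):
    c=r.read_camera(n);np.savez(f'pics/{n}0.npz',**c)
    print(n,c['fx'],c['cx'],c['cy'],c['eye'],np.round(c['rotation'],3).tolist())
    cv2.imwrite(f'pics/{n}0.png',cv2.cvtColor(c['color'],cv2.COLOR_RGB2BGR))
E
```

```text
pics
0.0 [ 0.16079133 -0.52572413  0.23070053] [[ 0.956  0.292 -0.   ]
 [ 0.292 -0.956  0.001]
 [ 0.    -0.001 -1.   ]]
top 498.1389732014555 262.26996714111397 193.17563843807335 [ 0.33715582 -0.27993365  1.28007864] [[-0.003, -0.986, 0.166], [-1.0, 0.004, 0.009], [-0.01, -0.166, -0.986]]
scene 368.0249009267231 250.12748326954784 185.883475371169 [ 0.14658654 -0.77642093  0.64637153] [[0.797, -0.405, 0.447], [-0.603, -0.524, 0.601], [-0.009, -0.749, -0.663]]
```

View pics/top0.png

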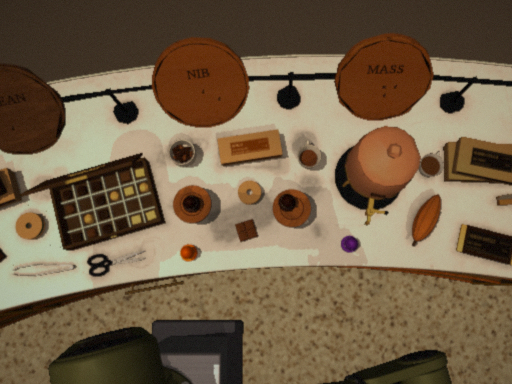

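View pics/scene0.png

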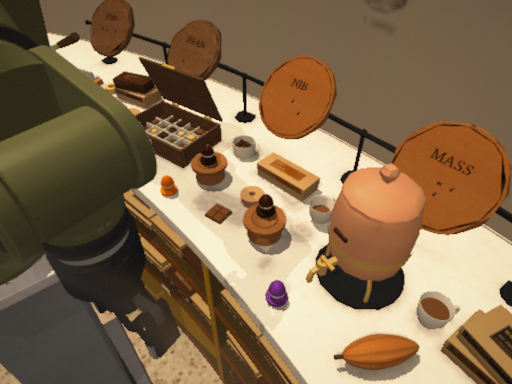

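The top view shows stands at about (193,204) and (292,208), each with an egg. The bar piece is at (247,230), the spool at (250,192), the orange look-alike at (189,252) and the purple one at (349,243). Next I'll enlarge the stands and fit circles to them.

```bash
cat > h.py <<'E'
import numpy as np,cv2
def rays(c,uv,z):
    uv=np.atleast_2d(uv).astype(float)
    d=np.c_[(uv[:,0]-c['cx'])/c['fx'],(uv[:,1]-c['cy'])/c['fy'],np.ones(len(uv))]@np.array(c['rotation']).T
    e=np.array(c['eye']);return e+d*((z-e[2])/d[:,2])[:,None]
def cloud(c):
    v,u=np.mgrid[:384,:512];d=c['depth']
    p=np.stack([(u-c['cx'])/c['fx']*d,(v-c['cy'])/c['fy']*d,d],-1)
    return p@np.array(c['rotation']).T+np.array(c['eye'])
E
python3 - <<'E'
from h import *
c=dict(np.load('pics/top0.npz'));P=cloud(c);col=c['color'].astype(int)
for n,(u,v) in dict(L=(193,204),R=(292,208)).items():
    w=np.zeros((384,512),bool);w[v-28:v+28,u-28:u+28]=1
    z=P[...,2]
    m=w&(abs(z-.05)<.012)&(c['depth']>0)
    vv,uu=np.nonzero(m);q=rays(c,np.c_[uu,vv],.05)[:,:2].astype(np.float32)
    hull=cv2.convexHull(q);(x,y),rad=cv2.minEnclosingCircle(hull);el=cv2.fitEllipse(hull)
    e=w&(z>.075)&(c['depth']>0);pe=P[e]
    print(n,'stand',x,y,rad,el[0],el[1],m.sum(),'egg depth',np.median(pe,0),pe.min(0),pe.max(0),e.sum())
I=cv2.cvtColor(c['color'],cv2.COLOR_RGB2BGR)
s=np.load('pics/scene0.npz')['color'][...,::-1]
a=np.hstack([cv2.resize(i,(400,300),interpolation=2) for i in(I[178:232,157:229],I[181:235,256:328])])
b=np.hstack([cv2.resize(i,(400,300),interpolation=2) for i in(s[139:193,174:246],s[191:245,229:301])])
cv2.imwrite('pics/z.png',np.vstack([a,b]))
E
```

```text
L stand 0.5181934237480164 -0.09295851737260818 0.04821363836526871 (0.5180146098136902, -0.09292387962341309) (0.09517315775156021, 0.09545132517814636) 975 egg depth [ 0.51497324 -0.0951809   0.094265  ] [ 0.50107495 -0.10838556  0.07574567] [ 0.53299799 -0.07882136  0.10613133] 148
R stand 0.5071490406990051 -0.3412628471851349 0.048153847455978394 (0.507132351398468, -0.34129756689071655) (0.0941745936870575, 0.09588625282049179) 984 egg depth [ 0.51711355 -0.32871087  0.09408883] [ 0.50461676 -0.34639307  0.07726912] [ 0.53441968 -0.3144061   0.106629  ] 144
```

View pics/z.png

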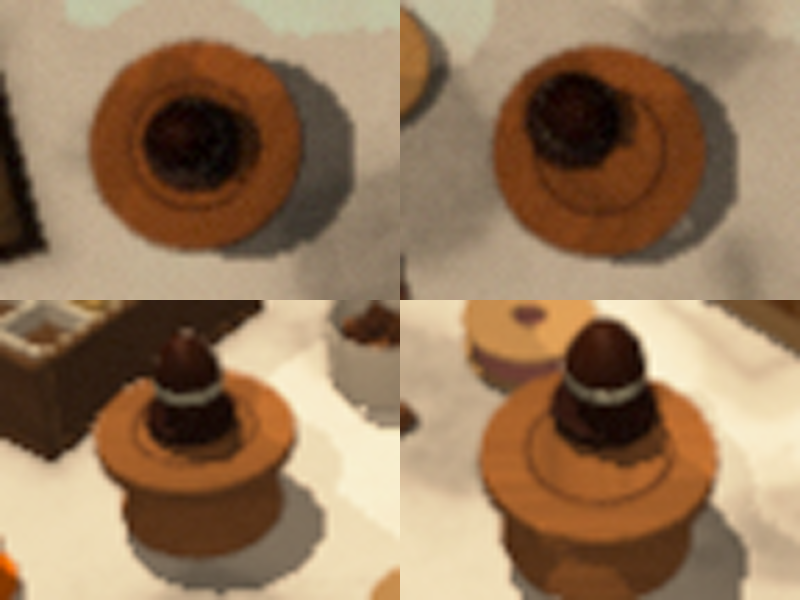

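The right stand's egg is off-centre, leaning toward +x,+y. The stand is at (0.507,-0.341) and the egg at about (0.5195,-0.3305). I'll go above and behind it with the fingers closed and tool x along the offset.

```bash
python3 -m creep '[[6,-1.5,0,0,0,-5,0],[12,-3,0,0,0,-10,0],[18,-4,0,0,0,-15,0],[24,-5.5,0,0,0,-20,0],[30,-7,0,0,0,-24,0]]' 20
python3 - <<'E'
from station import r
import numpy as np
s=r.observe();R=s['eef_rot'];print(s['time_s'],np.round(R,3).tolist())
print((np.array([.557,-.2975,.231])-s['position'])@R*100)
E
```

```text
time_s: 0.72
position: [0.4287, -0.3699, 0.2311]
eef_rot: [[0.753, 0.658, -0.0], [0.658, -0.753, 0.0], [-0.0, -0.0, -1.0]]
force: [-0.3, 0.3, 0.9]
width: 0.0002
finger_force: 0.0
0.725 [[0.753, 0.658, -0.0], [0.658, -0.753, 0.0], [-0.0, -0.0, -1.0]]
[1.44232777e+01 2.98737128e+00 5.71434958e-03]
```

```bash
python3 -m creep '[[5,1,0,0,0,0,0],[10,2,0,0,0,0,0],[14.4,3,0,0,0,0,0],[14.4,3,3,0,0,0,0],[14.4,3,6,0,0,0,0]]' 
python3 - <<'E'
from station import r
from h import *
s=r.observe();print(s['position'])
c=r.read_camera('wrist');np.savez('pics/w1.npz',**c);print(c['eye'],np.round(c['rotation'],2).tolist(),c['fx'])
cv2.imwrite('pics/w1.png',c['color'][...,::-1])
E
```

```text
time_s: 1.35
position: [0.5559, -0.2988, 0.1699]
eef_rot: [[0.754, 0.657, -0.001], [0.657, -0.754, 0.0], [-0.0, -0.001, -1.0]]
force: [0.3, -0.4, -0.2]
width: 0.0001
finger_force: 0.0
[ 0.55588821 -0.29882594  0.16992783]
[ 0.60790654 -0.25357865  0.31315718] [[0.66, -0.73, -0.21], [-0.75, -0.63, -0.18], [-0.0, 0.27, -0.96]] 273.93052501329237
```

View pics/w1.png

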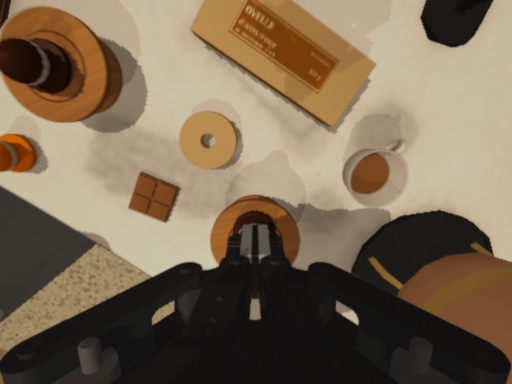

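The wrist view shows the fingers over the stand at (255,235), hiding the egg, so I'll check with the scene camera from the front instead. The TCP is in line with the egg and stand centre (lateral error under 1 mm) and 65 mm out. I'll descend and approach.

```bash
python3 -m creep '[[0,0,3,0,0,0,0],[0,0,6,0,0,0,0],[0,0,9,0,0,0,0],[0,0,11.3,0,0,0,0],[0,0,11.3,0,0,0,0]]' 
python3 - <<'E'
from station import r
from h import *
s=r.observe();print(s['position'],s['force'])
c=r.read_camera('scene');np.savez('pics/s1.npz',**c)
I=c['color'][...,::-1]
cv2.imwrite('pics/s1.png',cv2.resize(I[170:260,205:325],(800,600),interpolation=2))
E
```

```text
time_s: 2.02
position: [0.5549, -0.2991, 0.0571]
eef_rot: [[0.755, 0.656, -0.003], [0.656, -0.755, 0.002], [-0.001, -0.003, -1.0]]
force: [-0.0, 0.3, -0.3]
width: -0.0001
finger_force: 0.0
[ 0.55489176 -0.29908636  0.05705041] [-0.01971664  0.27673416 -0.33362564]
```

View pics/s1.png

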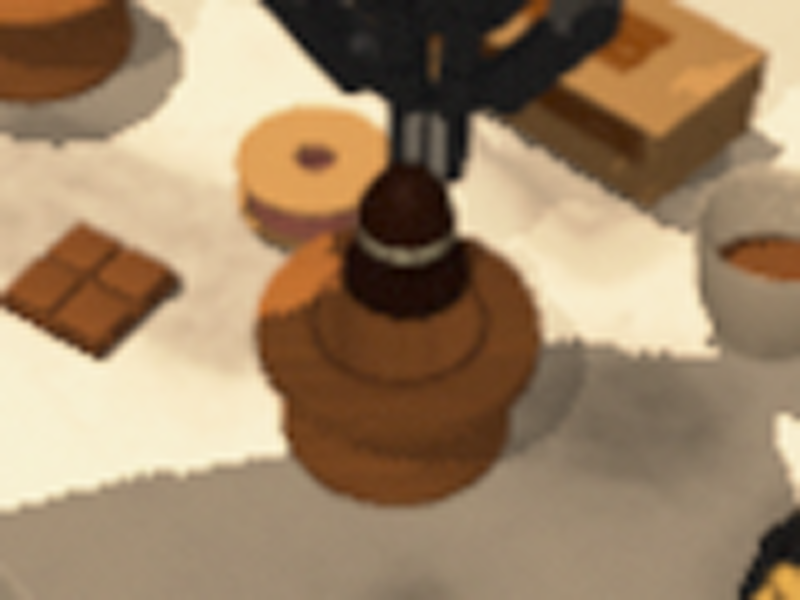

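The crop shows the egg upright at (408,245), behind the ring centre at about (402,318), with the fingers behind it at (430,150). I'll start pushing along tool -x, slowly.

```bash
python3 -m creep '[[-0.4,0,0,0,0,0,0],[-0.8,0,0,0,0,0,0],[-1.0,0,0,0,0,0,0],[-1.15,0,0,0,0,0,0],[-1.3,0,0,0,0,0,0]]'; python3 -m creep '[[-0.15,0,0,0,0,0,0],[-0.3,0,0,0,0,0,0],[-0.45,0,0,0,0,0,0],[-0.6,0,0,0,0,0,0],[-0.6,0,0,0,0,0,0]]' 
cat > look.py <<'E'
from station import r
from h import *
import sys
s=r.observe();R=np.array(s['eef_rot']);T=np.array([.5071,-.3413])
print('tcp rel stand, tool axes mm',(((s['position'][:2]-T)@R[:2,:2])*1000).round(1),s['position'][2],s['force'])
c=r.read_camera('scene')
def egg(c,t):   # foot silhouette: dark blob, lower half; widest row -> foot ellipse
    g=cv2.cvtColor(c['color'],cv2.COLOR_RGB2HSV)
    u0,v0=t
    m=np.zeros((384,512),np.uint8);m[v0-45:v0+25,u0-22:u0+22]=(g[v0-45:v0+25,u0-22:u0+22,2]<75)
    k,l,st,ce=cv2.connectedComponentsWithStats(m)
    i=1+np.argmax(st[1:,4]);b=(l==i)
    rows=np.nonzero(b.any(1))[0];bot=rows.max()
    # left/right of lowest 8 rows
    e=[(np.nonzero(b[v])[0].min(),np.nonzero(b[v])[0].max()) for v in range(bot-8,bot+1)]
    return bot,e
def px(p):
    q=(np.array(p)-c['eye'])@np.array(c['rotation']);return int(round(c['fx']*q[0]/q[2]+c['cx'])),int(round(c['fy']*q[1]/q[2]+c['cy']))
for n,t in(('R',(.5071,-.3413,.05)),('L',(.518,-.0929,.05))):
    print(n,px(t),egg(c,px(t)))
I=c['color'][...,::-1]
cv2.imwrite(sys.argv[1],cv2.resize(I[185:260,220:320],(800,600),interpolation=2))
E
python3 look.py pics/s2.png
```

```text
time_s: 2.7
position: [0.5458, -0.308, 0.0584]
eef_rot: [[0.755, 0.656, 0.0], [0.656, -0.755, -0.0], [0.0, 0.0, -1.0]]
force: [1.6, 1.0, 0.8]
width: 0.0001
finger_force: 0.3
time_s: 3.32
position: [0.5411, -0.312, 0.0583]
eef_rot: [[0.755, 0.656, -0.0], [0.656, -0.755, 0.0], [-0.0, -0.0, -1.0]]
force: [-0.7, 0.7, 0.2]
width: 0.0
finger_force: 0.1
tcp rel stand, tool axes mm [44.9  0.2] 0.05825739724481336 [-0.70994479  0.69325557  0.16218687]
R (264, 218) (np.int64(219), [(np.int64(255), np.int64(275)), (np.int64(255), np.int64(275)), (np.int64(256), np.int64(275)), (np.int64(256), np.int64(275)), (np.int64(256), np.int64(274)), (np.int64(257), np.int64(273)), (np.int64(257), np.int64(272)), (np.int64(259), np.int64(271)), (np.int64(261), np.int64(269))])
L (208, 162) (np.int64(165), [(np.int64(186), np.int64(192)), (np.int64(186), np.int64(191)), (np.int64(186), np.int64(190)), (np.int64(186), np.int64(190)), (np.int64(186), np.int64(189)), (np.int64(186), np.int64(189)), (np.int64(186), np.int64(188)), (np.int64(186), np.int64(187)), (np.int64(186), np.int64(186))])
```

View pics/s2.png

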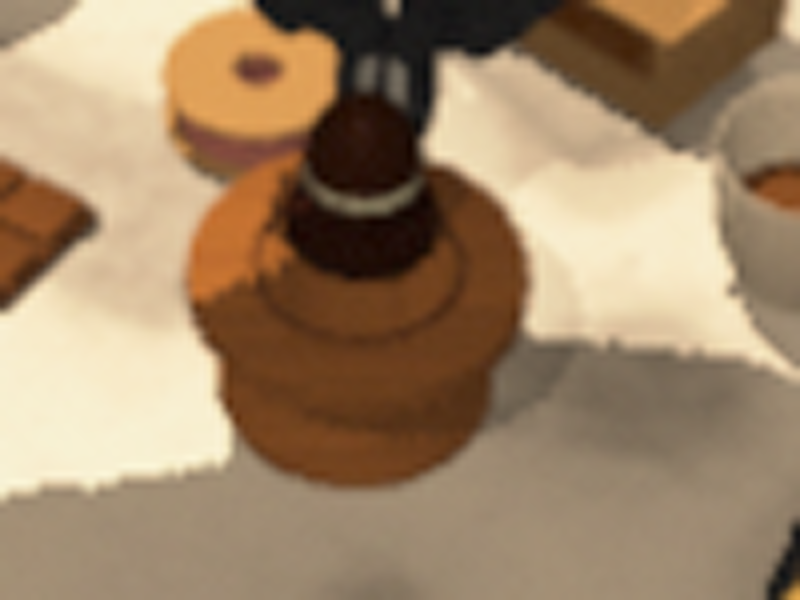

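The egg is upright and moving. The foot spans x 287–438 in the crop and the ring 258–465, so it is laterally centred and only needs to come toward the camera. I'll continue about 8 mm and then compare the foot edge with its predicted row.

```bash
python3 -m creep '[[-0.16,0,0,0,0,0,0],[-0.32,0,0,0,0,0,0],[-0.48,0,0,0,0,0,0],[-0.64,0,0,0,0,0,0],[-0.8,0,0,0,0,0,0]]' 
cat >> look.py <<'E'
def pf(p):
    q=(np.array(p)-c['eye'])@np.array(c['rotation']);return c['fx']*q[0]/q[2]+c['cx'],c['fy']*q[1]/q[2]+c['cy']
def bottom(off):
    a=np.linspace(0,6.283,180);x=np.array([.5071,-.3413])+off*R[:2,0]
    return max(max(pf((x[0]+.022*np.cos(t),x[1]+.022*np.sin(t),z))[1] for t in a) for z in(.054,.062))
for o in(0,.003,.006,.01,.018): print(o,round(bottom(o),1))
E
python3 look.py pics/s3.png
```

```text
time_s: 4.0
position: [0.5351, -0.3172, 0.0583]
eef_rot: [[0.755, 0.656, -0.0], [0.656, -0.755, 0.0], [-0.0, -0.0, -1.0]]
force: [-0.4, 0.4, 0.6]
width: -0.0002
finger_force: 0.2
tcp rel stand, tool axes mm [36.9  0.2] 0.05826624861423327 [-0.41186359  0.41938673  0.610667  ]
R (264, 218) (np.int64(222), [(np.int64(255), np.int64(274)), (np.int64(255), np.int64(274)), (np.int64(255), np.int64(274)), (np.int64(255), np.int64(274)), (np.int64(256), np.int64(273)), (np.int64(256), np.int64(272)), (np.int64(257), np.int64(271)), (np.int64(259), np.int64(270)), (np.int64(262), np.int64(267))])
L (208, 162) (np.int64(165), [(np.int64(186), np.int64(192)), (np.int64(186), np.int64(191)), (np.int64(186), np.int64(190)), (np.int64(186), np.int64(190)), (np.int64(186), np.int64(189)), (np.int64(186), np.int64(189)), (np.int64(186), np.int64(188)), (np.int64(186), np.int64(187)), (np.int64(186), np.int64(186))])
0 224.6
0.003 223.6
0.006 222.6
0.01 221.3
0.018 218.6
```

```bash
python3 -m creep '[[-0.13,0,0,0,0,0,0],[-0.26,0,0,0,0,0,0],[-0.4,0,0,0,0,0,0],[-0.45,0,0,0,0,0,0],[-0.45,0,0,0,0,0,0]]' 
python3 look.py pics/s4.png
```

```text
time_s: 4.68
position: [0.5318, -0.3201, 0.0583]
eef_rot: [[0.755, 0.656, -0.0], [0.656, -0.755, 0.0], [-0.0, -0.0, -1.0]]
force: [-0.5, 0.2, -0.5]
width: -0.0
finger_force: 0.0
tcp rel stand, tool axes mm [32.5  0.2] 0.058264390567853167 [-0.49992218  0.21843442 -0.48173903]
R (264, 218) (np.int64(223), [(np.int64(254), np.int64(273)), (np.int64(254), np.int64(273)), (np.int64(255), np.int64(274)), (np.int64(255), np.int64(273)), (np.int64(255), np.int64(273)), (np.int64(256), np.int64(272)), (np.int64(256), np.int64(271)), (np.int64(258), np.int64(270)), (np.int64(260), np.int64(268))])
L (208, 162) (np.int64(165), [(np.int64(186), np.int64(192)), (np.int64(186), np.int64(191)), (np.int64(186), np.int64(190)), (np.int64(186), np.int64(190)), (np.int64(186), np.int64(189)), (np.int64(186), np.int64(189)), (np.int64(186), np.int64(188)), (np.int64(186), np.int64(187)), (np.int64(186), np.int64(186))])
0 224.6
0.003 223.6
0.006 222.6
0.01 221.3
0.018 218.6
```

View pics/s4.png

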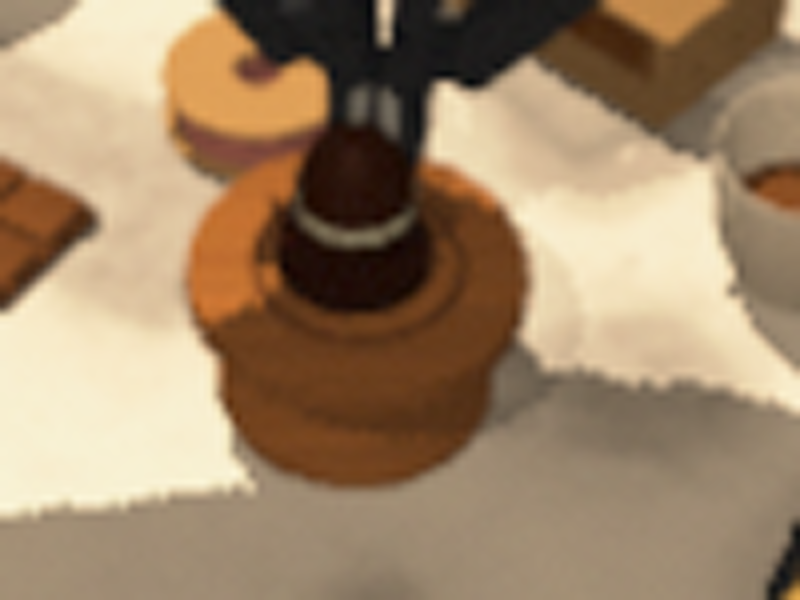

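The foot is at x 279–431 (centre 355), with the ring centre at 361, and its near edge is about 1–2 mm short of centred. I'll back off straight, rise, and verify with the top camera.

```bash
python3 -m creep '[[0.6,0,0,0,0,0,0],[2,0,0,0,0,0,0],[3.5,0,0,0,0,0,0],[3.5,0,4,0,0,0,0],[3.5,0,4,0,0,0,0]]' >/dev/null <<<'' & sleep 0; wait; python3 -c "
from station import r;s=r.observe();print(s['time_s'],s['position'])"
```

```text
5.35 [ 0.55743792 -0.29550102  0.01568559]
```

I got the z sign wrong there: tool z points down, so that last move went down beside the stand. I'll check for contact and the egg's position before rising.

```bash
python3 -c "
from station import r;s=r.observe();print(s['force'],s['wrist_torque'])"; python3 look.py pics/s5.png | head -2
```

```text
[ 0.09709486 -0.30311982 -0.01441491] [0.0279492  0.0329085  0.00206048]
tcp rel stand, tool axes mm [68.  -1.5] 0.01568558780996748 [ 0.09709486 -0.30311982 -0.01441491]
R (264, 218) (np.int64(223), [(np.int64(254), np.int64(273)), (np.int64(254), np.int64(273)), (np.int64(255), np.int64(273)), (np.int64(255), np.int64(273)), (np.int64(255), np.int64(273)), (np.int64(255), np.int64(272)), (np.int64(256), np.int64(271)), (np.int64(257), np.int64(270)), (np.int64(260), np.int64(268))])
```

View pics/s5.png

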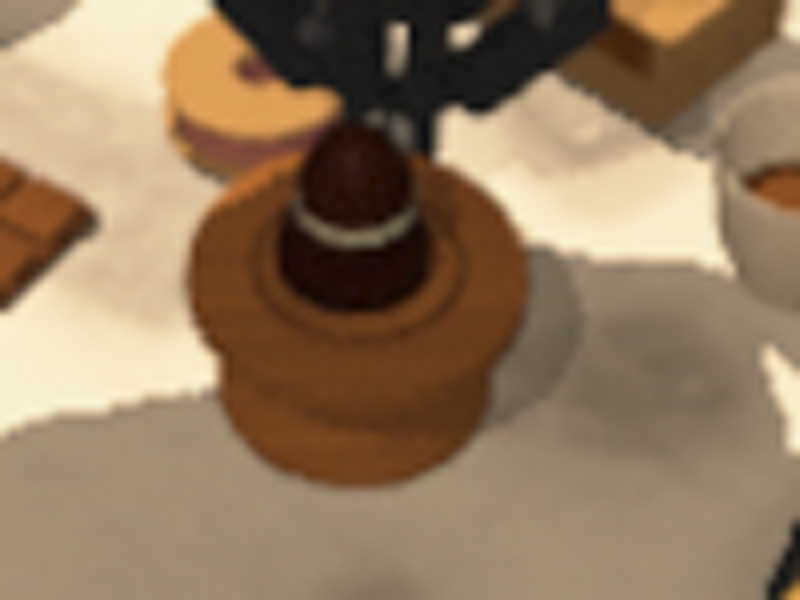

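There was no contact, and the egg and spool have not moved. I'll go straight up and then aside, so the top camera can see.

```bash
python3 -m creep '[[0,0,-4,0,0,0,0],[0,0,-9,0,0,0,0],[0,0,-15,0,0,0,0],[0,0,-20,0,0,0,0],[0,0,-20,0,0,0,0]]' | head -2; python3 -m creep '[[-4,6,0,0,0,0,0],[-8,6,0,0,0,0,0],[-14,6,0,0,0,0,0],[-20,6,0,0,0,0,0],[-26,6,0,0,0,0,0]]' | head -2
python3 - <<'E'
from station import r
from h import *
c=r.read_camera('top');P=cloud(c)
for n,(u,v) in dict(L=(193,204),R=(292,208)).items():
    w=np.zeros((384,512),bool);w[v-28:v+28,u-28:u+28]=1
    z=P[...,2];e=w&(z>.075)&(z<.12)&(c['depth']>0);pe=P[e]
    m=w&(abs(z-.05)<.012);vv,uu=np.nonzero(m);q=rays(c,np.c_[uu,vv],.05)[:,:2].astype(np.float32)
    print(n,cv2.minEnclosingCircle(q),np.median(pe,0),(pe.min(0)+pe.max(0))/2,e.sum())
I=c['color'][...,::-1]
cv2.imwrite('pics/t6.png',cv2.resize(I[170:240,160:330],(800,330),interpolation=2))
E
```

```text
time_s: 6.02
position: [0.5596, -0.2977, 0.2249]
time_s: 6.65
position: [0.3999, -0.5138, 0.2187]
L ((0.5180133581161499, -0.09313477575778961), 0.048460282385349274) [ 0.51503565 -0.09526053  0.09353472] [ 0.51679557 -0.09347845  0.09073128] 151
R ((0.5071197748184204, -0.34142911434173584), 0.04810398072004318) [ 0.50284355 -0.34086867  0.09354117] [ 0.50403445 -0.34231409  0.08998547] 149
```

View pics/t6.png

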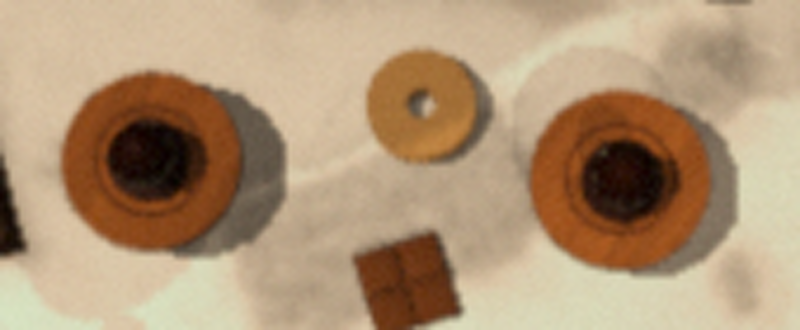

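Both eggs are upright. The moved egg, at (622,180) in the crop, stands inside its ring, about 2–3 mm off centre when compared with the other egg's reading. I'll hand in.

```bash
python3 -m creep '[[0,0,0,0,0,0,0],[0,0,0,0,0,0,0]]' | head -1; python3 -c "
from station import r;print(r.hand_in())"
```

```text
time_s: 6.95
the job is handed in; nothing more can be done
None
```

I pushed the off-centre egg to about 2–3 mm from its stand's centre, upright inside the ring and measured from the top camera, and handed in at 7 s; the result wasn't reported, and a retreat move that went down beside the stand by mistake touched nothing.

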